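Dress the sawn edge of a plate with a file

TASK

Take the flat file from its teal pad by the orange grip and dress the copper-coloured sawn edge of the aluminium plate clamped in the sprung stand: give it three long forward strokes, tip leading, blade flat on the sloping edge, uphill and away from the robot, using most of the blade each time. Press lightly so the stand sinks only a few millimetres, and at the end of every stroke lift the file clear of the edge before carrying it back, never dragging it back. Then lay the file flat on its pad again, without disturbing the beaker, the pipette or the marker.

Things in the scene. Friction and masses are not known exactly. Their poses are not given: they have to be found in the camera images.
- file: Flat file lying on its pad. Dark steel blade 180 x 26 x 6 mm, flat underside; 14 mm wide steel nose at the tip end, red block at the tail end (to 107 mm from the middle). Upright orange grip over the middle: 46 mm long (x), 24 mm wide (y: squeeze across this), sides clear from 14 to 60 mm above the underside. Origin: centre of the underside; x to the tip, z up. 0.22 to 0.42 kg.
- file_tip (a point): Foremost point of the file's underside, 104 mm along the file's x from its origin.
- pad: Fixed thin teal pad, 240 x 120 mm, 4 mm thick, where the file lives. Origin: centre of its underside on the table; x along its length, z up. The file lies on it at 4 mm height.
- stand: Fixed grey stand under the sprung mount, footprint 150 x 130 mm. Origin on the table straight below the resting edge, which is 135 mm up. x is the stroke's horizontal heading, z up.
- edge (a point): Middle of the copper-coloured edge to file: the plate's top face, 60 mm long (y), 8 mm across (x). It looks up and back to the robot: z is its outward normal, 26 degrees from vertical; x the forward stroke, in the face, 26 degrees uphill. Plate free for 30 mm below it, then blue jaws 70 mm long, 22 mm either side, and a screw to 39 mm on -x. Moves with the plate.
- press (a joint): How far the sprung mount has sunk along the edge's inward normal, m: 0 at rest, about 0.7 N per mm, stops at 20 mm. It springs back. Strokes need it sunk by more than about 1 mm; about 6 mm is a good light pressure; 16 mm is too hard.
- plate (a joint): How far the clamped plate has been carried along the stroke by the file's rub, m: 0 at rest, positive forward (edge x), about 0.5 N per mm, stops at 10 mm either way. It springs back when the file lifts. Negative means dragged backward; 1.5 mm of that is a fault.
- beaker: Small open glass beaker, 44 mm wide, 50 mm tall, bystander. Origin: centre of its underside.
- marker: Green marker pen with a square body lying on the table, 130 mm long along x, 15 mm thick, bystander. Origin: centre of its underside.
- pipette: Grey and blue micropipette lying down, 240 mm long along x, 22 mm high, bystander. Origin at its middle on the table.
There are look-alikes about, which are no part of the job. Several things have the shape of the stand; the one meant has the colours described above.

How it is judged:
By the outcome, as a careful person would: the job done as asked, in the order asked, and still so for the second after the job is handed in, with the robot touching nothing.
It also fails if it takes over 70 s, if anything falls off the work surface, if the arm or the gripper's body presses on something with over 40 N, if the wrist force passes 120 N, or if a joint passes its speed limit or range.

ROBOT

A 6-joint arm with a two-finger parallel gripper is mounted at the origin on the work surface. World frame = base frame: x ahead of the robot, y to its left, z up, the work surface at z = 0. Lengths are in m, angles in rad, forces in N, time in s.
With the tool pointing down it reaches from about 0.275 to 0.975 m from the base axis. Payload 8.4 kg.
Tool frame: the origin (TCP) lies midway between the tips of the shut fingers; the grasp point (between the pads) lies 19 mm behind it; z points along the fingers, y is the line along which they close (so a half turn about z gives the same grasp; the last joint's range is limited). The gripper opens to 92 mm and grips with 3 to 60 N. Pads are 20 mm wide; open, the fingers measure 128 mm over their backs; the gripper's body (75 mm by 189 mm) begins 69 mm behind the grasp point.
Start: joints at [1.24, 0.353, 1.633, -0, 1.155, -0.002], TCP at [0.202, 0.592, 0.215] pointing down, gripper open.
Joint ranges: [-2.63, 2.63], [-0.92, 2.1], [0.06, 2.66], [-1.3, 4.44], [0, 2.69], [-3.02, 3.02]. Speed limits (rad/s): [2.22, 2.22, 2.79, 3.14, 3.14, 3.14].

INTERFACE

Orientations are given as a unit quaternion [x, y, z, w].
In Python, from rig import bot gives the robot as it stands. The module is installed in compiled form; this text tells all that it offers.
- The arm moves only by the shell command python3 -m crank 'ROWS'. ROWS is JSON, a list of rows, each a list of 7 numbers: the turn, a rotation vector about the world's x, y, z normalised to -1 to 1, where 1 is 45 degrees, then the shift along the world's x, y, z normalised to -1 to 1, where 1 is 500 mm, then the closure, from -1 (fully open) to 1 (shut). A call has 1 to 10 rows; each row is the pose to reach, as a shift and turn from the pose commanded when the call began; what a row does not reach only later rows make up. A row lasts 1/10 s, in which the tool goes at most 50 mm and 8.59 degrees, less where a joint would pass 70% of its speed; a pose out of reach is approached as far as the arm can. A call with a number of a shift or a turn outside -1 to 1 is refused whole. A call with a gripper value outside its range is refused whole. The fingers move at their own pace and stop on an object; the grip force is fixed at half the most. Time passes only in rows, so rows that repeat a pose let the fingers close. It gives the time, the measured TCP pose, the force, the opening and the grip force at its end, in the units of the state.
- bot.read_state(): the state, without advancing time (a new reading comes with each control period).
- bot.get_image(name): name is "scene" or "top"; returns (picture, depth): 420x560x3 uint8, blue, green, red; 420x560 float32, m along the optical axis (not along the pixel's ray), 0 where there is no reading.
- bot.camera_params(name): a dict with "fov_y" (degrees; the focal length in pixels is half the picture's height over the tangent of half this angle, whatever the lens; pixels are square), "cx", "cy" (the principal point, pixels), "dist_coeffs" ([k1, k2, p1, p2, k3] as OpenCV has them; the pictures are not rectified), "pose" (4x4, takes a point from camera to world coordinates). Camera axes: x right, y down, z forward; pixel columns grow to the right and rows downward; lengths in m; the calibration is good to about 2 mm. A picture is of the moment at which its call begins. camera_params takes no time and is no camera call.
- bot.job_done(): hands the job in; it is judged then, once.
The state is a dict: "time": time; "joint_pos": joint angles; "qvel": joint speeds; "effort": joint torques, N m; "eef_pos": TCP position; "tool_rot": TCP orientation; "wrist_force": force on the tool from outside, world axes, zero at the start; "torque": the same for the moment, N m; "gripper_width": finger opening in m; "grip_force": force on a finger pad.
Only numpy, scipy, OpenCV 4.12 (cv2) and the standard library are available. Lean on these libraries where they do the work, as an engineer would, in place of code of your own. Each camera call takes 0.05 s, during which the arm holds its last target. There are 200 camera calls.

## Working session

There is one attempt and no reset: what is moved stays moved. The work goes in short steps, Python scripts to look and compute and a shell command to move; the robot and the scene stay as the last step left them, time stands still between calls to the robot, and variables do not carry over. Pictures are saved under pics/ and viewed, at most 10 in all, crops included, and the job is handed in when it is done.

```bash
mkdir -p pics
cat > h.py <<'E'
import numpy as np, cv2
from rig import bot
def grab(n):
    im,d=bot.get_image(n); np.savez(f'{n}.npz',im=im,d=d); return im,d
def cam(n):
    c=bot.camera_params(n); f=210/np.tan(np.radians(c['fov_y'])/2)
    return np.array([[f,0,c['cx']],[0,f,c['cy']],[0,0,1]]),np.array(c['dist_coeffs'],float),np.array(c['pose'])
def cloud(n,d):
    K,D,T=cam(n); h,w=d.shape
    uv=np.stack(np.meshgrid(np.arange(w),np.arange(h)),-1).reshape(-1,1,2).astype(np.float64)
    p=cv2.undistortPoints(uv,K,D).reshape(h,w,2)
    P=np.dstack([p[...,0]*d,p[...,1]*d,d])
    W=P@T[:3,:3].T+T[:3,3]; W[d==0]=np.nan; return W
E
python3 - <<'E'
from h import *
for n in('scene','top'):
    im,d=grab(n); cv2.imwrite(f'pics/{n}0.png',im); print(n,cam(n)[2].round(3).tolist())
print(bot.read_state())
E
```

```text
scene [[0.766, 0.347, -0.541, 1.231], [0.643, -0.408, 0.649, -0.726], [0.005, -0.845, -0.536, 0.775], [0.0, 0.0, 0.0, 1.0]]
top [[-0.027, -0.981, 0.191, 0.424], [-0.999, 0.033, 0.025, 0.045], [-0.031, -0.19, -0.981, 0.889], [0.0, 0.0, 0.0, 1.0]]
{'time': 0.1, 'joint_pos': array([ 1.23959688e+00,  3.53585984e-01,  1.63403849e+00, -1.35453492e-05,
        1.15521086e+00, -2.42488024e-03]), 'qvel': array([ 0.00024876, -0.00174473, -0.00135062, -0.00093906, -0.00116628,
        0.00164969]), 'effort': array([-3.98209731e-04, -5.94906485e+01, -3.34931231e+01,  6.98425854e-02,
        1.86055969e-02, -1.95177387e-05]), 'eef_pos': array([0.20167812, 0.59110195, 0.21394344]), 'tool_rot': array([ 1.63645171e-01,  9.86519068e-01, -6.13744057e-04, -9.70586012e-05]), 'wrist_force': array([0.14003863, 0.47901664, 0.09163171]), 'torque': array([-0.01319821, -0.03561772,  0.04120827]), 'grip_force': 0.0, 'gripper_width': 0.09189803146634595}
```

View pics/scene0.png

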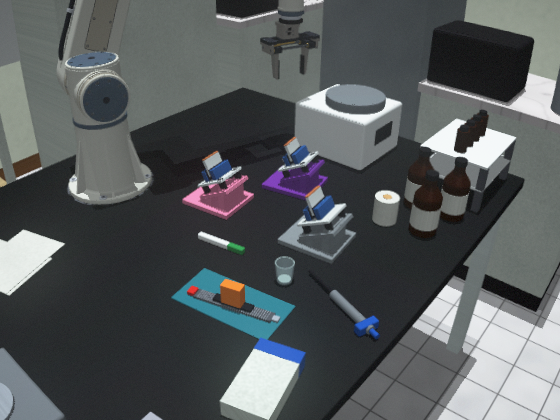

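View pics/top0.png

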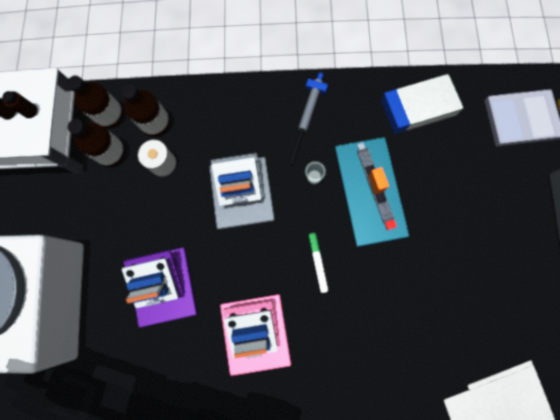

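Scene view: three stands of the same shape, pink (218,195), purple (297,178) and grey (318,232); in the top view they are at (255,335), (158,287) and (241,190). The grey one fits the description. The file lies on the teal pad, with its grip at top (379,179), red tail at (390,224) and nose at (362,147). The beaker is at top (315,172), the marker at (318,263) and the pipette at (310,105).

```bash
cat > m.py <<'E'
from h import *
C={}
for n in('scene','top'):
    z=np.load(n+'.npz'); C[n]=(z['im'],cloud(n,z['d']))
def seg(n,box,lo,hi,zr):
    im,W=C[n]; hsv=cv2.cvtColor(im,cv2.COLOR_BGR2HSV)
    m=cv2.inRange(hsv,np.array(lo),np.array(hi))>0
    u0,v0,u1,v1=box; k=np.zeros_like(m); k[v0:v1,u0:u1]=1
    m&=k&(W[...,2]>zr[0])&(W[...,2]<zr[1]); return W[m]
def rep(s,P):
    if len(P)<4: print(s,len(P)); return
    r=cv2.minAreaRect(P[:,:2].astype(np.float32)*1000)
    print(s,len(P),'med',np.median(P,0).round(4),'z',np.percentile(P[:,2],[2,98]).round(3),'rect',np.round(r[0],1),np.round(r[1],1),round(r[2],1))
for n,bf,bs in(('top',(330,130,415,250),(205,145,280,235)),('scene',(165,260,300,345),(275,180,360,262))):
    print(n)
    rep('pad',seg(n,bf,(80,80,60),(105,255,255),(-.01,.02)))
    rep('orange top',seg(n,bf,(5,130,90),(20,255,255),(.055,.08)))
    rep('orange',seg(n,bf,(5,130,60),(20,255,255),(.0,.08)))
    P=seg(n,bf,(0,150,60),(4,255,255),(-.01,.08)); rep('red',P)
    P=seg(n,bf,(0,0,0),(179,110,255),(.006,.03)); rep('blade',P)
    rep('copper',seg(n,bs,(3,90,60),(20,255,255),(.1,.17)))
    rep('blue',seg(n,bs,(105,120,40),(125,255,255),(.05,.17)))
    rep('base',seg(n,bs,(0,0,40),(179,60,255),(-.01,.03)))
rep('beaker',seg('top',(300,155,330,190),(0,0,30),(179,255,255),(.01,.08)))
rep('beaker s',seg('scene',(270,250,300,292),(0,0,50),(179,255,255),(.01,.08)))
rep('marker',seg('top',(300,225,335,300),(0,0,60),(179,255,255),(.0,.03)))
rep('pip',seg('top',(285,65,335,170),(0,0,40),(179,255,255),(.003,.04)))
E
python3 m.py
python3 - <<'E'
import cv2,numpy as np
a=cv2.imread('pics/scene0.png')[170:350,165:395];b=cv2.imread('pics/top0.png')[130:255,200:420]
a=cv2.resize(a,(552,432),interpolation=2);b=cv2.resize(b,None,fx=2,fy=2)
cv2.imwrite('pics/c1.png',cv2.resize(cv2.imread('pics/scene0.png')[170:350,165:395],None,fx=3.3,fy=3.3,interpolation=2))
E
```

```text
top
pad 4437 med [ 0.6201 -0.1291  0.0039] z [-0.001  0.008] rect [ 633.4 -139.4] [246.2 125.8] 8.8
orange top 233 med [ 0.643  -0.1465  0.0637] z [0.057 0.067] rect [ 643.4 -147.4] [44.2 23.6] 15.8
orange 348 med [ 0.6407 -0.1437  0.0626] z [0.019 0.066] rect [ 648.9 -145.8] [56.5 23.8] 15.4
red 48 med [ 0.5495 -0.1732  0.0153] z [0.012 0.018] rect [ 549.6 -173.2] [14.1 17. ] 16.8
blade 687 med [ 0.6228 -0.145   0.0105] z [0.007 0.02 ] rect [ 643.2 -156.9] [211.9  44.4] 16.2
copper 138 med [0.6167 0.1578 0.1343] z [0.101 0.138] rect [616.7 158. ] [ 8.5 59. ] 6.9
blue 360 med [0.6395 0.1574 0.112 ] z [0.09  0.117] rect [631.2 158.5] [40.6 66.1] 7.3
base 2106 med [0.5971 0.1468 0.0135] z [-0.002  0.017] rect [644.6 162.9] [173.3 139.1] 6.9
scene
pad 3060 med [ 0.6551 -0.1501  0.0039] z [-0.     0.007] rect [ 628.7 -137.7] [246.5 127.7] 8.9
orange top 240 med [ 0.6458 -0.1517  0.0633] z [0.056 0.066] rect [ 643.7 -149.2] [45.9 27.4] 19.0
orange 571 med [ 0.6495 -0.1558  0.0495] z [0.019 0.066] rect [ 643.5 -149.5] [47.3 28.2] 16.6
red 60 med [ 0.5506 -0.1772  0.0144] z [0.009 0.017] rect [ 549.3 -175.5] [17.  23.4] 21.8
blade 893 med [ 0.6714 -0.1429  0.0102] z [0.006 0.028] rect [ 616.  -102.4] [214.  163.1] 26.0
copper 35 med [0.6159 0.159  0.1346] z [0.131 0.137] rect [615.3 158.1] [ 9.2 58.9] 7.3
blue 350 med [0.6502 0.1458 0.1038] z [0.081 0.116] rect [636.4 157.9] [49.7 75.6] 4.4
base 4248 med [5.996e-01 1.823e-01 2.000e-04] z [-0.004  0.022] rect [565.7 250.6] [238.8 409.5] 33.5
beaker 234 med [ 0.6775 -0.0091  0.0409] z [0.012 0.052] rect [668.9  -8.4] [41.7 41.7] 61.4
beaker s 415 med [ 0.6708 -0.0144  0.0366] z [0.011 0.052] rect [668.1  -9.5] [41.7 44.4] 49.4
marker 512 med [ 0.4698 -0.0081  0.0144] z [0.    0.018] rect [470.5  -9.5] [136.8  21.7] 9.7
pip 680 med [ 0.8573 -0.0103  0.0192] z [0.006 0.033] rect [811.1 -14. ] [272.8  77.6] 2.3
```

View pics/c1.png

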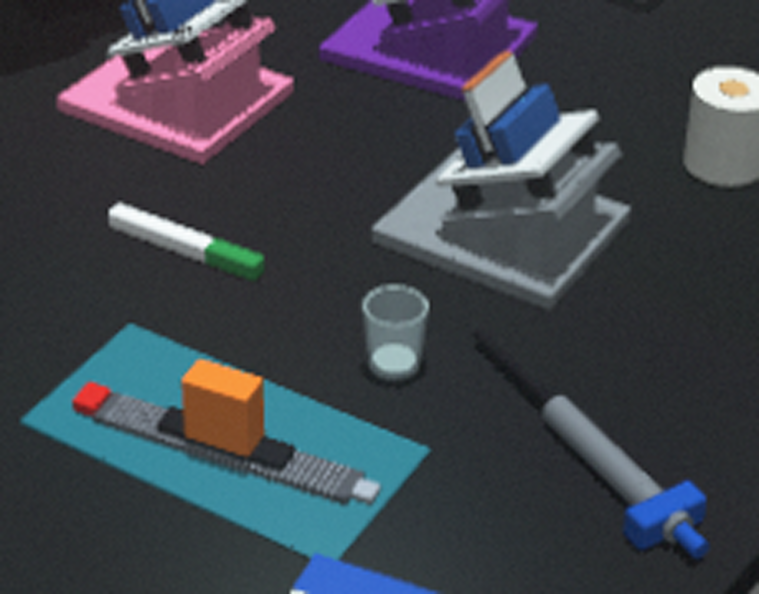

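The enlarged crop confirms it: only the stand at crop (500,200) is grey, with blue jaws and a copper edge at crop (488,70). Before moving I'll check that the way out past the white box is clear.

```bash
cat >> m.py <<'E'
print('---')
for n in C:
    W=C[n][1].reshape(-1,3)
    for x0 in np.arange(.1,.6,.1):
        m=(W[:,0]>x0)&(W[:,0]<x0+.1)&(W[:,1]>.2)&(W[:,1]<.75)&(W[:,2]>.03)
        Q=W[m]; 
        if len(Q): print(n,round(x0,1),[(round(y,2),round(float(Q[(Q[:,1]>y)&(Q[:,1]<y+.05),2].max(initial=0)),2)) for y in np.arange(.2,.75,.05)])
P=seg('top',(350,135,375,160),(0,0,90),(179,90,255),(.0,.03)); rep('nose',P)
E
python3 m.py | sed -n '/---/,$p'
```

```text
---
scene 0.1 [(np.float64(0.2), 0.0), (np.float64(0.25), 0.0), (np.float64(0.3), 0.0), (np.float64(0.35), 0.0), (np.float64(0.4), 0.0), (np.float64(0.45), 0.35), (np.float64(0.5), 0.44), (np.float64(0.55), 0.46), (np.float64(0.6), 0.34), (np.float64(0.65), 0.34), (np.float64(0.7), 0.0)]
scene 0.2 [(np.float64(0.2), 0.0), (np.float64(0.25), 0.0), (np.float64(0.3), 0.0), (np.float64(0.35), 0.0), (np.float64(0.4), 0.0), (np.float64(0.45), 0.35), (np.float64(0.5), 0.46), (np.float64(0.55), 0.47), (np.float64(0.6), 0.46), (np.float64(0.65), 0.35), (np.float64(0.7), 0.16)]
scene 0.3 [(np.float64(0.2), 0.0), (np.float64(0.25), 0.0), (np.float64(0.3), 0.08), (np.float64(0.35), 0.13), (np.float64(0.4), 0.0), (np.float64(0.45), 0.0), (np.float64(0.5), 0.16), (np.float64(0.55), 0.19), (np.float64(0.6), 0.19), (np.float64(0.65), 0.19), (np.float64(0.7), 0.19)]
scene 0.4 [(np.float64(0.2), 0.0), (np.float64(0.25), 0.1), (np.float64(0.3), 0.14), (np.float64(0.35), 0.14), (np.float64(0.4), 0.07), (np.float64(0.45), 0.0), (np.float64(0.5), 0.19), (np.float64(0.55), 0.19), (np.float64(0.6), 0.19), (
[... 860 characters left out ...]
64(0.65), 0.0), (np.float64(0.7), 0.0)]
top 0.4 [(np.float64(0.2), 0.0), (np.float64(0.25), 0.08), (np.float64(0.3), 0.14), (np.float64(0.35), 0.14), (np.float64(0.4), 0.07), (np.float64(0.45), 0.0), (np.float64(0.5), 0.16), (np.float64(0.55), 0.19), (np.float64(0.6), 0.16), (np.float64(0.65), 0.0), (np.float64(0.7), 0.0)]
top 0.5 [(np.float64(0.2), 0.06), (np.float64(0.25), 0.0), (np.float64(0.3), 0.07), (np.float64(0.35), 0.0), (np.float64(0.4), 0.0), (np.float64(0.45), 0.0), (np.float64(0.5), 0.16), (np.float64(0.55), 0.18), (np.float64(0.6), 0.18), (np.float64(0.65), 0.0), (np.float64(0.7), 0.0)]
nose 160 med [ 0.7202 -0.1251  0.0098] z [0.006 0.013] rect [ 723.9 -125.1] [46.7 25.1] 13.9
```

```bash
python3 -m crank '[[0,0,0.1,0,-0.02,0.1,-1],[0,0,0.77,0.32,-0.7,0.12,-1],[0,0,0.77,0.32,-0.7,0.12,-1],[0,0,0.77,0.32,-0.7,0.12,-1],[0,0,0.77,0.32,-0.7,0.12,-1],[0,0,0.77,0.32,-0.7,0.12,-1],[0,0,0.77,0.32,-0.7,0.12,-1],[0,0,0.77,0.32,-0.7,0.12,-1],[0,0,0.77,0.32,-0.7,0.12,-1],[0,0,0.77,0.32,-0.7,0.12,-1]]'
```

```text
time: 1.1
eef_pos: [0.3627, 0.2388, 0.2746]
tool_rot: [-0.136, 0.991, -0.0, 0.0]
wrist_force: [-0.4, -0.5, 0.3]
gripper_width: 0.0913
grip_force: 0.0
```

```bash
python3 -m crank '[[0,0,0,0.562,-0.774,-0.08,-1],[0,0,0,0.562,-0.774,-0.08,-1],[0,0,0,0.562,-0.774,-0.08,-1],[0,0,0,0.562,-0.774,-0.08,-1],[0,0,0,0.562,-0.774,-0.08,-1],[0,0,0,0.562,-0.774,-0.08,-1],[0,0,0,0.562,-0.774,-0.08,-1],[0,0,0,0.562,-0.774,-0.08,-1],[0,0,0,0.562,-0.774,-0.08,-1],[0,0,0,0.562,-0.774,-0.33,-1]]'
python3 -m crank '[[0,0,0,0,0,-0.2,-1],[0,0,0,0,0,-0.2,-1],[0,0,0,0,0,-0.2,-1],[0,0,0,0,0,-0.2,-1]]'
```

```text
time: 2.1
eef_pos: [0.6388, -0.1345, 0.1926]
tool_rot: [-0.137, 0.991, -0.002, 0.006]
wrist_force: [1.2, 0.8, 0.2]
gripper_width: 0.0917
grip_force: 0.0
time: 2.5
eef_pos: [0.6319, -0.1297, 0.0884]
tool_rot: [-0.138, 0.99, 0.0, -0.001]
wrist_force: [0.1, -0.3, 1.9]
gripper_width: 0.0916
grip_force: 0.0
```

```bash
python3 -m crank '[[0,0,0,0.023,-0.037,0,-1],[0,0,0,0.023,-0.037,0,-1],[0,0,0,0.023,-0.037,0,-1]]'
python3 - <<'E'
from h import *
im,d=grab('scene'); cv2.imwrite('pics/g1.png',cv2.resize(im[190:370,140:340],None,fx=3.3,fy=3.3,interpolation=2))
E
```

```text
time: 2.8
eef_pos: [0.6451, -0.1491, 0.0913]
tool_rot: [-0.137, 0.991, -0.001, 0.002]
wrist_force: [0.6, 0.8, 1.3]
gripper_width: 0.0922
grip_force: 0.0
```

View pics/g1.png

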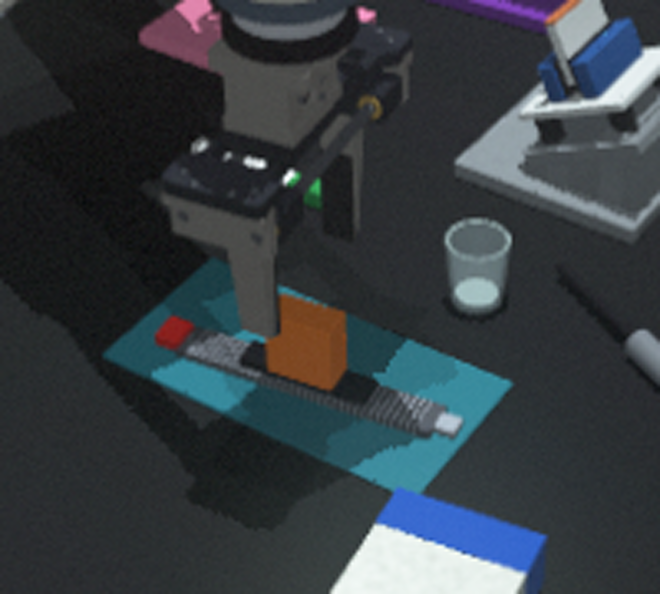

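The open fingers straddle the grip: the near finger's tip is at crop (260,330) and the grip at (305,340). Next I descend and close.

```bash
python3 -m crank '[[0,0,0,-0.001,0.001,-0.08,-1],[0,0,0,-0.002,0.001,-0.138,-1],[0,0,0,-0.002,0.001,-0.138,-1],[0,0,0,-0.002,0.001,-0.138,-1]]'
python3 -m crank '[[0,0,0,0,0,0,1],[0,0,0,0,0,0,1],[0,0,0,0,0,0,1],[0,0,0,0,0,0,1],[0,0,0,0,0,0,1],[0,0,0,0,0,0,1],[0,0,0,0,0,0,1],[0,0,0,0,0,0,1]]'
```

```text
time: 3.25
eef_pos: [0.6426, -0.1481, 0.0203]
tool_rot: [-0.138, 0.99, 0.0, -0.0]
wrist_force: [-0.0, -0.6, 0.6]
gripper_width: 0.0919
grip_force: 0.0
time: 4.05
eef_pos: [0.6424, -0.1486, 0.0193]
tool_rot: [-0.138, 0.99, 0.0, -0.0]
wrist_force: [-0.0, 0.7, 0.6]
gripper_width: 0.0297
grip_force: 0.0
```

```bash
python3 -m crank '[[0,0,0,0,0,0,1],[0,0,0,0,0,0,1],[0,0,0,0,0,0,1],[0,0,0,0,0,0,1]]'
python3 -m crank '[[0,0,0,0,0,0.05,1],[0,0,0,0,0,0.15,1],[0,0,0,0,0,0.25,1],[0,0,0,0,0,0.36,1],[0,0,0,0,0,0.36,1],[0,0,0,0,0,0.36,1],[0,0,0,0,0,0.36,1]]'
python3 - <<'E'
from h import *
print(bot.read_state())
E
```

```text
time: 4.45
eef_pos: [0.6424, -0.1484, 0.0193]
tool_rot: [-0.138, 0.99, 0.0, -0.0]
wrist_force: [0.5, 1.2, -0.4]
gripper_width: 0.0239
grip_force: 30.0
time: 5.15
eef_pos: [0.6411, -0.1483, 0.1972]
tool_rot: [-0.138, 0.99, 0.001, -0.002]
wrist_force: [-0.7, -0.6, -4.3]
gripper_width: 0.0241
grip_force: 30.0
{'time': 5.15, 'joint_pos': array([-2.29543929e-01,  4.21177161e-01,  1.57179150e+00, -1.14567725e-04,
        1.15191999e+00, -2.07627233e+00]), 'qvel': array([0.00067074, 0.0196323 , 0.01164545, 0.00113559, 0.0015581 ,
       0.00037757]), 'effort': array([-2.87941250e-03, -6.88477206e+01, -3.63336360e+01, -5.10070066e-02,
        1.42836536e-02, -7.76937377e-04]), 'eef_pos': array([ 0.64107902, -0.14829425,  0.197157  ]), 'tool_rot': array([-1.37551741e-01,  9.90493210e-01,  5.43313756e-04, -1.55674410e-03]), 'wrist_force': array([-0.74930923, -0.58918329, -4.30824738]), 'torque': array([0.09454883, 0.02490362, 0.00383307]), 'grip_force': 29.999284744262695, 'gripper_width': 0.024070631790320707}
```

```bash
cat > t.py <<'E'
from h import *
from scipy.spatial.transform import Rotation as R
import sys
E=np.array([.616,.158,.135]); F=R.from_euler('z',7.0,degrees=True)*R.from_euler('y',-26,degrees=True)
TF=R.from_euler('z',90,degrees=True) # placeholder
ex,ey,n=F.as_matrix().T
g0=R.from_quat([-0.138,.9904,0,0]); f0=R.from_euler('z',15.87,degrees=True); off=f0.inv()*g0
def show(s,d):
    st=bot.read_state(); now=R.from_quat(st['tool_rot']); tgt=F*off
    T=E+(s-.001)*ex+(d+.0153)*n
    print('s',s,'d',d,'TCP',T.round(4),'shift/.5',((T-st['eef_pos'])/.5).round(3),'turn/45',(np.degrees((tgt*now.inv()).as_rotvec())/45).round(3))
def where():
    st=bot.read_state(); D=st['eef_pos']-E
    print('s %.4f y %.4f d %.4f'%(D@ex+.001,D@ey,D@n-.0153),'turn err deg',np.degrees(((F*off)*R.from_quat(st['tool_rot']).inv()).as_rotvec()).round(2),'F ex,ey,n',(st['wrist_force']@np.array([ex,ey,n]).T).round(2))
print('ex',ex.round(4),'n',n.round(4))
where()
for a in sys.argv[1:]: show(*map(float,a.split(',')))
E
python3 t.py -.08,.05 -.08,.01
```

```text
ex [0.8921 0.1095 0.4384] n [-0.4351 -0.0534  0.8988]
s 0.0171 y -0.3071 d 0.0460 turn err deg [  5.1  -25.69  -8.68] F ex,ey,n [-2.62 -0.49 -3.51]
s -0.08 d 0.05 TCP [0.5153 0.1456 0.1582] shift/.5 [-0.252  0.588 -0.078] turn/45 [ 0.113 -0.571 -0.193]
s -0.08 d 0.01 TCP [0.5327 0.1478 0.1222] shift/.5 [-0.217  0.592 -0.15 ] turn/45 [ 0.113 -0.571 -0.193]
```

```bash
python3 -m crank '[[0,0,0,-0.03,0.07,0.03,1],[0.113,-0.571,-0.193,-0.252,0.588,0.03,1],[0.113,-0.571,-0.193,-0.252,0.588,0.03,1],[0.113,-0.571,-0.193,-0.252,0.588,0.03,1],[0.113,-0.571,-0.193,-0.252,0.588,0.03,1],[0.113,-0.571,-0.193,-0.252,0.588,0.03,1],[0.113,-0.571,-0.193,-0.252,0.588,0,1],[0.113,-0.571,-0.193,-0.252,0.588,-0.078,1],[0.113,-0.571,-0.193,-0.252,0.588,-0.078,1],[0.113,-0.571,-0.193,-0.252,0.588,-0.078,1]]'
python3 t.py -.08,.02
python3 - <<'E'
from h import *
im,d=grab('scene'); cv2.imwrite('pics/g2.png',cv2.resize(im[90:270,180:400],None,fx=3.3,fy=3.3,interpolation=2))
E
```

```text
time: 6.15
eef_pos: [0.5148, 0.1448, 0.1583]
tool_rot: [-0.06, 0.973, 0.012, 0.223]
wrist_force: [0.8, -0.9, -2.4]
gripper_width: 0.024
grip_force: 30.0
ex [0.8921 0.1095 0.4384] n [-0.4351 -0.0534  0.8988]
s -0.0805 y -0.0008 d 0.0504 turn err deg [ 0.18 -0.12  0.03] F ex,ey,n [-0.38 -0.96 -2.46]
s -0.08 d 0.02 TCP [0.5284 0.1472 0.1312] shift/.5 [ 0.027  0.005 -0.054] turn/45 [ 0.004 -0.003  0.001]
```

View pics/g2.png

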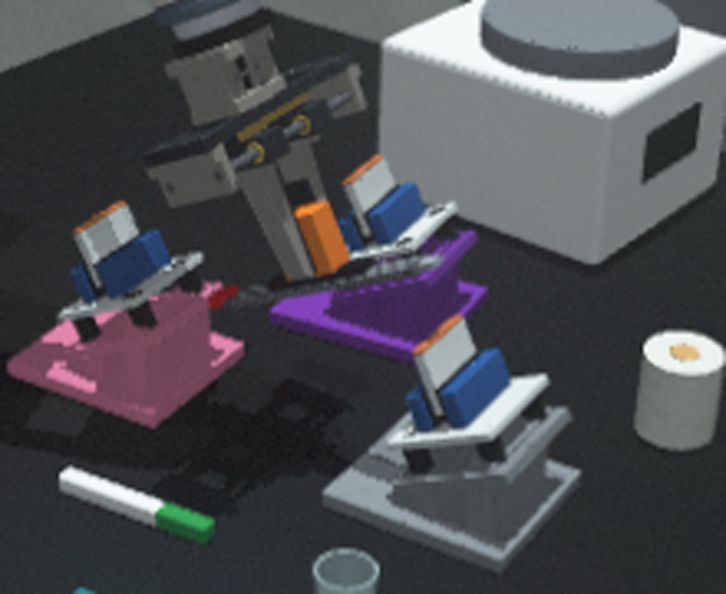

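The file is held tip up above the grey stand's edge: nose at crop (425,265), red tail at (220,297), copper edge at (440,335). I'll check its tilt in the hand against the depth data.

```bash
cat > chk.py <<'E'
from t import *
st=bot.read_state(); o=st['eef_pos']+.001*ex-.0153*n
for c in('scene','top'):
    im,d=grab(c); W=cloud(c,d).reshape(-1,3); q=(W-o)@np.array([ex,ey,n]).T
    m=(abs(q[:,1])<.011)&(abs(q[:,2]-.006)<.012)&(abs(q[:,0])<.088)&(abs(q[:,0])>.045)
    p=q[m]
    if m.sum()<20: print(c,m.sum()); continue
    k=np.polyfit(p[:,0],p[:,2],1); r=p[:,2]-np.polyval(k,p[:,0]); g=abs(r)<.004; k=np.polyfit(p[g,0],p[g,2],1)
    for a in(0,1): 
        h=p[g][(p[g,0]>0)==a]; print(c,'half',a,len(h),h.mean(0).round(4) if len(h) else '')
    print(c,len(p),'pitch err deg',np.degrees(k[0]).round(2),'top d at 0',k[1].round(4))
    # nose/tail extents
    m=(abs(q[:,1])<.02)&(abs(q[:,2]-.006)<.012)&(abs(q[:,0])<.13); p=q[m]; print('s extent',np.percentile(p[:,0],[.5,99.5]).round(4))
    e=(W-E)@np.array([ex,ey,n]).T; hs=cv2.cvtColor(im,cv2.COLOR_BGR2HSV).reshape(-1,3)
    m=(abs(e[:,0])<.03)&(abs(e[:,1])<.04)&(abs(e[:,2])<.01)&(hs[:,0]<20)&(hs[:,1]>90); print('edge',m.sum(),np.median(e[m],0).round(4))
E
python3 chk.py
```

```text
ex [0.8921 0.1095 0.4384] n [-0.4351 -0.0534  0.8988]
s -0.0786 y -0.0009 d 0.0512 turn err deg [0.12 0.06 0.08] F ex,ey,n [-1.95  1.   -3.77]
scene half 0 27 [-0.0707 -0.0007  0.0055]
scene half 1 45 [0.0662 0.0001 0.0058]
scene 80 pitch err deg 0.11 top d at 0 0.0057
s extent [-0.105   0.1046]
edge 35 [-0.0005  0.0007 -0.0005]
top half 0 0 
top half 1 260 [ 0.0676 -0.0001  0.0064]
top 281 pitch err deg -0.27 top d at 0 0.0067
s extent [0.0131 0.1064]
edge 53 [-0.0005 -0.0161  0.0001]
```

```bash
python3 -m crank '[[0,0,0,0.014,0.002,-0.038,1],[0,0,0,0.028,0.005,-0.077,1],[0,0,0,0.028,0.005,-0.077,1],[0,0,0,0.028,0.005,-0.077,1]]'
python3 t.py -.079,-.0055 0,-.0055 .08,-.0055
```

```text
time: 6.7
eef_pos: [0.5309, 0.1474, 0.1226]
tool_rot: [-0.059, 0.972, 0.013, 0.226]
wrist_force: [0.1, -0.0, -3.6]
gripper_width: 0.0241
grip_force: 30.0
ex [0.8921 0.1095 0.4384] n [-0.4351 -0.0534  0.8988]
s -0.0815 y -0.0002 d 0.0112 turn err deg [0.07 0.19 0.11] F ex,ey,n [-1.53 -0.02 -3.26]
s -0.079 d -0.0055 TCP [0.5404 0.1487 0.1087] shift/.5 [ 0.019  0.003 -0.028] turn/45 [0.002 0.004 0.002]
s 0.0 d -0.0055 TCP [0.6108 0.1574 0.1434] shift/.5 [0.16  0.02  0.042] turn/45 [0.002 0.004 0.002]
s 0.08 d -0.0055 TCP [0.6822 0.1661 0.1784] shift/.5 [0.303 0.037 0.112] turn/45 [0.002 0.004 0.002]
```

```bash
python3 -m crank '[[0,0,0,0.010,0.002,-0.015,1],[0,0,0,0.019,0.003,-0.028,1],[0,0,0,0.020,0.003,-0.0275,1],[0,0,0,0.020,0.003,-0.0275,1]]'
python3 t.py 0,-.0055 .08,-.0055 | tail -3
```

```text
time: 7.1
eef_pos: [0.5409, 0.1495, 0.1084]
tool_rot: [-0.059, 0.972, 0.013, 0.226]
wrist_force: [-1.3, -0.9, 0.2]
gripper_width: 0.0239
grip_force: 30.0
s -0.0786 y 0.0008 d -0.0061 turn err deg [0.06 0.2  0.04] F ex,ey,n [-1.22 -0.71  0.78]
s 0.0 d -0.0055 TCP [0.6108 0.1574 0.1434] shift/.5 [0.14  0.016 0.07 ] turn/45 [0.001 0.005 0.001]
s 0.08 d -0.0055 TCP [0.6822 0.1661 0.1784] shift/.5 [0.283 0.033 0.14 ] turn/45 [0.001 0.005 0.001]
```

```bash
python3 -m crank '[[0,0,0,0.028,0.003,0.0138,1],[0,0,0,0.056,0.007,0.0276,1],[0,0,0,0.084,0.010,0.0413,1],[0,0,0,0.112,0.014,0.0551,1],[0,0,0,0.140,0.017,0.0689,1]]'; python3 t.py | tail -1
python3 -m crank '[[0,0,0,0.028,0.003,0.0138,1],[0,0,0,0.056,0.007,0.0276,1],[0,0,0,0.084,0.010,0.0413,1],[0,0,0,0.112,0.014,0.0551,1],[0,0,0,0.140,0.017,0.0689,1]]'; python3 t.py | tail -1
```

```text
time: 7.6
eef_pos: [0.61, 0.1578, 0.1425]
tool_rot: [-0.059, 0.972, 0.013, 0.225]
wrist_force: [-3.5, -0.5, 0.3]
gripper_width: 0.0237
grip_force: 30.0
s -0.0011 y 0.0005 d -0.0059 turn err deg [0.1  0.07 0.04] F ex,ey,n [-3.02 -0.11  1.83]
time: 8.1
eef_pos: [0.6797, 0.1663, 0.1767]
tool_rot: [-0.059, 0.973, 0.013, 0.225]
wrist_force: [-3.9, -0.3, 0.3]
gripper_width: 0.024
grip_force: 30.0
s 0.0770 y 0.0005 d -0.0060 turn err deg [0.1  0.02 0.04] F ex,ey,n [-3.36  0.21  1.94]
```

```bash
python3 -m crank '[[0,0,0,-0.004,0,0.021,1],[0,0,0,-0.022,-0.003,0.057,1],[0,0,0,-0.035,-0.004,0.084,1],[0,0,0,-0.035,-0.004,0.084,1]]'; python3 chk.py; python3 t.py -.0815,.045 | tail -1
```

```text
time: 8.5
eef_pos: [0.6629, 0.1647, 0.2216]
tool_rot: [-0.059, 0.972, 0.013, 0.227]
wrist_force: [-0.1, 0.6, -2.6]
gripper_width: 0.0239
grip_force: 30.0
ex [0.8921 0.1095 0.4384] n [-0.4351 -0.0534  0.8988]
s 0.0815 y 0.0009 d 0.0417 turn err deg [0.02 0.35 0.03] F ex,ey,n [-1.11  0.62 -2.31]
scene half 0 38 [-0.0708 -0.0011  0.0051]
scene half 1 52 [ 0.0678 -0.0006  0.0066]
scene 98 pitch err deg 0.62 top d at 0 0.0059
s extent [-0.1044  0.1044]
edge 30 [-0.0005 -0.0032 -0.0002]
top half 0 0 
top half 1 287 [ 0.0676 -0.      0.0053]
top 288 pitch err deg -0.74 top d at 0 0.0061
s extent [0.0412 0.1036]
edge 0 [nan nan nan]
s -0.0815 d 0.045 TCP [0.5162 0.1457 0.153 ] shift/.5 [-0.293 -0.038 -0.133] turn/45 [0.001 0.005 0.001]
  return _methods._mean(a, axis=axis, dtype=dtype,
  ret = um.true_divide(
```

```bash
python3 -m crank '[[0,0,0,-0.08,-0.01,-0.036,1],[0,0,0,-0.16,-0.02,-0.073,1],[0,0,0,-0.24,-0.031,-0.109,1],[0,0,0,-0.293,-0.039,-0.133,1],[0,0,0,-0.293,-0.039,-0.133,1],[0,0,0,-0.263,-0.035,-0.194,1],[0,0,0,-0.263,-0.035,-0.194,1],[0,0,0,-0.263,-0.035,-0.194,1]]'; python3 t.py -.079,-.006 | tail -2
```

```text
time: 9.4
eef_pos: [0.5316, 0.1468, 0.1214]
tool_rot: [-0.059, 0.972, 0.013, 0.225]
wrist_force: [0.8, 0.1, -2.6]
gripper_width: 0.0239
grip_force: 30.0
s -0.0815 y -0.0008 d 0.0099 turn err deg [0.11 0.08 0.05] F ex,ey,n [-0.44  0.04 -2.69]
s -0.079 d -0.006 TCP [0.5406 0.1487 0.1083] shift/.5 [ 0.018  0.004 -0.026] turn/45 [0.002 0.002 0.001]
```

```bash
python3 -m crank '[[0,0,0,0.009,0.002,-0.013,1],[0,0,0,0.018,0.003,-0.026,1],[0,0,0,0.019,0.003,-0.0255,1],[0,0,0,0.019,0.003,-0.0255,1]]'; python3 t.py | tail -1
python3 -m crank '[[0,0,0,0.028,0.003,0.0138,1],[0,0,0,0.056,0.007,0.0276,1],[0,0,0,0.084,0.010,0.0413,1],[0,0,0,0.112,0.014,0.0551,1],[0,0,0,0.140,0.017,0.0689,1]]'; python3 t.py | tail -1
```

```text
time: 9.8
eef_pos: [0.5414, 0.1486, 0.1096]
tool_rot: [-0.059, 0.972, 0.013, 0.226]
wrist_force: [-1.9, 1.8, 0.8]
gripper_width: 0.024
grip_force: 30.0
s -0.0777 y -0.0002 d -0.0051 turn err deg [0.06 0.22 0.03] F ex,ey,n [-1.12  2.03  1.46]
time: 10.3
eef_pos: [0.6107, 0.1568, 0.1439]
tool_rot: [-0.059, 0.972, 0.013, 0.225]
wrist_force: [-2.9, -0.7, -1.2]
gripper_width: 0.024
grip_force: 30.0
s 0.0000 y -0.0006 d -0.0049 turn err deg [0.09 0.1  0.06] F ex,ey,n [-3.2  -0.37  0.19]
```

```bash
python3 -m crank '[[0,0,0,0.028,0.003,0.0138,1],[0,0,0,0.056,0.007,0.0276,1],[0,0,0,0.084,0.010,0.0413,1],[0,0,0,0.112,0.014,0.0551,1],[0,0,0,0.140,0.017,0.0689,1]]'; python3 t.py | tail -1
python3 -m crank '[[0,0,0,-0.004,0,0.021,1],[0,0,0,-0.022,-0.003,0.057,1],[0,0,0,-0.035,-0.004,0.084,1],[0,0,0,-0.035,-0.004,0.084,1]]'; python3 t.py -.0815,.045 -.0815,.011| tail -3
```

```text
time: 10.8
eef_pos: [0.6804, 0.1652, 0.1781]
tool_rot: [-0.059, 0.972, 0.013, 0.225]
wrist_force: [-3.4, -0.7, -0.6]
gripper_width: 0.0239
grip_force: 30.0
s 0.0781 y -0.0007 d -0.0050 turn err deg [0.09 0.05 0.05] F ex,ey,n [-3.37 -0.25  1.01]
time: 11.2
eef_pos: [0.6634, 0.1636, 0.2228]
tool_rot: [-0.059, 0.972, 0.013, 0.228]
wrist_force: [0.1, 0.6, -4.0]
gripper_width: 0.0238
grip_force: 30.0
s 0.0824 y -0.0002 d 0.0427 turn err deg [0.02 0.36 0.03] F ex,ey,n [-1.61  0.6  -3.65]
s -0.0815 d 0.045 TCP [0.5162 0.1457 0.153 ] shift/.5 [-0.294 -0.036 -0.14 ] turn/45 [0.    0.008 0.001]
s -0.0815 d 0.011 TCP [0.531  0.1476 0.1225] shift/.5 [-0.265 -0.032 -0.201] turn/45 [0.    0.008 0.001]
```

```bash
python3 -m crank '[[0,0,0,-0.08,-0.01,-0.036,1],[0,0,0,-0.16,-0.02,-0.073,1],[0,0,0,-0.24,-0.031,-0.109,1],[0,0,0,-0.294,-0.037,-0.136,1],[0,0,0,-0.294,-0.037,-0.138,1],[0,0,0,-0.264,-0.033,-0.198,1],[0,0,0,-0.264,-0.033,-0.198,1],[0,0,0,-0.264,-0.033,-0.198,1]]'; python3 t.py -.079,-.006 | tail -2
```

```text
time: 12.0
eef_pos: [0.5316, 0.1469, 0.1209]
tool_rot: [-0.059, 0.972, 0.013, 0.225]
wrist_force: [-0.0, 0.4, -2.5]
gripper_width: 0.0241
grip_force: 30.0
s -0.0817 y -0.0007 d 0.0093 turn err deg [0.09 0.11 0.05] F ex,ey,n [-1.07  0.38 -2.26]
s -0.079 d -0.006 TCP [0.5406 0.1487 0.1083] shift/.5 [ 0.018  0.004 -0.025] turn/45 [0.002 0.003 0.001]
```

```bash
python3 -m crank '[[0,0,0,0.009,0.002,-0.013,1],[0,0,0,0.018,0.003,-0.026,1],[0,0,0,0.019,0.003,-0.0255,1],[0,0,0,0.019,0.003,-0.0255,1]]'; python3 t.py | tail -1
python3 -m crank '[[0,0,0,0.028,0.003,0.0138,1],[0,0,0,0.056,0.007,0.0276,1],[0,0,0,0.084,0.010,0.0413,1],[0,0,0,0.112,0.014,0.0551,1],[0,0,0,0.140,0.017,0.0689,1]]'; python3 t.py | tail -1
```

```text
time: 12.4
eef_pos: [0.5414, 0.1487, 0.1088]
tool_rot: [-0.059, 0.972, 0.013, 0.226]
wrist_force: [-1.2, 0.8, -0.4]
gripper_width: 0.024
grip_force: 30.0
s -0.0780 y -0.0002 d -0.0059 turn err deg [0.05 0.22 0.03] F ex,ey,n [-1.09  0.98  0.14]
time: 12.9
eef_pos: [0.6106, 0.1567, 0.143]
tool_rot: [-0.059, 0.972, 0.013, 0.225]
wrist_force: [-4.1, -0.4, -0.7]
gripper_width: 0.0239
grip_force: 30.0
s -0.0005 y -0.0006 d -0.0057 turn err deg [0.09 0.08 0.06] F ex,ey,n [-3.97  0.14  1.17]
```

```bash
python3 -m crank '[[0,0,0,0.028,0.003,0.0138,1],[0,0,0,0.056,0.007,0.0276,1],[0,0,0,0.084,0.010,0.0413,1],[0,0,0,0.112,0.014,0.0551,1],[0,0,0,0.140,0.017,0.0689,1]]'; python3 t.py | tail -1
python3 -m crank '[[0,0,0,-0.004,0,0.021,1],[0,0,0,-0.022,-0.003,0.057,1],[0,0,0,-0.035,-0.004,0.084,1],[0,0,0,-0.035,-0.004,0.084,1]]'; python3 chk.py 2>/dev/null
python3 - <<'E'
from h import *
from scipy.spatial.transform import Rotation as R
st=bot.read_state(); y=13
tgt=R.from_euler('z',y-15.87,degrees=True)*R.from_quat([-0.138,.9904,0,0])
print('turn/45',(np.degrees((tgt*R.from_quat(st['tool_rot']).inv()).as_rotvec())/45).round(3), 'to pad', ((np.array([.635,-.142,.12])-st['eef_pos'])/.5).round(3))
E
```

```text
time: 13.4
eef_pos: [0.6803, 0.1652, 0.1772]
tool_rot: [-0.059, 0.973, 0.013, 0.225]
wrist_force: [-2.6, -0.6, -0.5]
gripper_width: 0.0238
grip_force: 30.0
s 0.0777 y -0.0007 d -0.0058 turn err deg [0.1  0.04 0.06] F ex,ey,n [-2.57 -0.27  0.71]
time: 13.8
eef_pos: [0.6634, 0.1637, 0.2219]
tool_rot: [-0.059, 0.972, 0.013, 0.228]
wrist_force: [-0.9, 0.2, -2.1]
gripper_width: 0.0236
grip_force: 30.0
ex [0.8921 0.1095 0.4384] n [-0.4351 -0.0534  0.8988]
s 0.0820 y -0.0001 d 0.0419 turn err deg [0.02 0.35 0.03] F ex,ey,n [-1.73  0.33 -1.53]
scene half 0 38 [-0.0702 -0.0014  0.0051]
scene half 1 55 [0.0664 0.0001 0.0065]
scene 95 pitch err deg 0.54 top d at 0 0.0058
s extent [-0.1055  0.1032]
edge 28 [-0.0008 -0.0029 -0.0005]
top half 0 0 
top half 1 293 [0.0676 0.0001 0.0052]
top 293 pitch err deg -0.23 top d at 0 0.0055
s extent [0.0421 0.1036]
edge 0 [nan nan nan]
turn/45 [-0.099  0.574  0.131] to pad [-0.056 -0.611 -0.199]
```

```bash
python3 -m crank '[[0,0,0,0,-0.02,0.09,1],[-0.099,0.574,0.042,-0.06,-0.606,0.05,1],[-0.099,0.574,0.042,-0.06,-0.606,0.05,1],[-0.099,0.574,0.042,-0.06,-0.606,0.05,1],[-0.099,0.574,0.042,-0.06,-0.606,0.05,1],[-0.099,0.574,0.042,-0.06,-0.606,0.05,1],[-0.099,0.574,0.042,-0.06,-0.606,0,1],[-0.099,0.574,0.042,-0.06,-0.606,-0.1,1],[-0.099,0.574,0.042,-0.06,-0.606,-0.2,1],[-0.099,0.574,0.042,-0.06,-0.606,-0.28,1]]'
cat > p.py <<'E'
from h import *
from scipy.spatial.transform import Rotation as R
st=bot.read_state()
tgt=R.from_euler('z',9-15.87,degrees=True)*R.from_quat([-0.138,.9904,0,0])
print(st['eef_pos'].round(4),'turn/45',(np.degrees((tgt*R.from_quat(st['tool_rot']).inv()).as_rotvec())/45).round(4), 'to pad', ((np.array([.631,-.139,.0195])-st['eef_pos'])/.5).round(4),st['wrist_force'].round(1))
E
python3 p.py
```

```text
time: 14.9
eef_pos: [0.6323, -0.1402, 0.0759]
tool_rot: [-0.079, 0.997, -0.008, -0.0]
wrist_force: [0.6, -0.4, -4.3]
gripper_width: 0.024
grip_force: 30.0
[ 0.6323 -0.1402  0.0759] turn/45 [ 0.0196  0.0005 -0.0009] to pad [-0.0026  0.0023 -0.1129] [ 0.6 -0.4 -4.3]
```

```bash
python3 -m crank '[[0.02,0,0,-0.002,0.002,-0.05,1],[0.02,0,0,-0.002,0.002,-0.09,1],[0.02,0,0,-0.002,0.002,-0.09,1],[0.02,0,0,-0.002,0.002,-0.09,1]]'; python3 p.py
```

```text
time: 15.3
eef_pos: [0.6324, -0.1386, 0.0339]
tool_rot: [-0.079, 0.997, -0.0, 0.001]
wrist_force: [0.7, -0.0, -3.8]
gripper_width: 0.024
grip_force: 30.0
[ 0.6324 -0.1386  0.0339] turn/45 [-0.0001  0.0016 -0.0025] to pad [-0.0029 -0.0009 -0.0289] [ 0.7 -0.  -3.8]
```

```bash
python3 -m crank '[[0,0,0,0,0,-0.012,1],[0,0,0,0,0,-0.022,1],[0,0,0,0,0,-0.0285,1],[0,0,0,0,0,-0.0285,1],[0,0,0,0,0,-0.0285,1]]'; python3 p.py
```

```text
time: 15.8
eef_pos: [0.6326, -0.1386, 0.0203]
tool_rot: [-0.079, 0.997, -0.0, 0.001]
wrist_force: [-0.0, 0.6, -3.0]
gripper_width: 0.0241
grip_force: 30.0
[ 0.6326 -0.1386  0.0203] turn/45 [ 0.0001  0.0029 -0.0024] to pad [-0.0032 -0.0008 -0.0016] [-0.   0.6 -3. ]
```

```bash
python3 -m crank '[[0,0,0,0,0,-0.0025,1],[0,0,0,0,0,-0.0025,1],[0,0,0,0,0,-0.0025,1]]'; python3 p.py
python3 -m crank '[[0,0,0,0,0,-0.0025,1],[0,0,0,0,0,-0.0025,0],[0,0,0,0,0,-0.0025,-1],[0,0,0,0,0,-0.0025,-1],[0,0,0,0,0,-0.0025,-1],[0,0,0,0,0,-0.0025,-1],[0,0,0,0,0,-0.0025,-1],[0,0,0,0,0,-0.0025,-1],[0,0,0,0,0,-0.0025,-1],[0,0,0,0,0,-0.0025,-1]]'
```

```text
time: 16.1
eef_pos: [0.6329, -0.1386, 0.0193]
tool_rot: [-0.079, 0.997, -0.0, 0.001]
wrist_force: [1.2, -0.4, 1.4]
gripper_width: 0.0241
grip_force: 30.0
[ 0.6329 -0.1386  0.0193] turn/45 [ 0.0002  0.0036 -0.0025] to pad [-0.0039 -0.0007  0.0003] [ 1.2 -0.4  1.4]
time: 17.1
eef_pos: [0.6325, -0.1386, 0.0176]
tool_rot: [-0.079, 0.997, -0.0, 0.001]
wrist_force: [-0.1, 0.3, -0.7]
gripper_width: 0.0916
grip_force: 0.0
```

```bash
python3 -m crank '[[0,0,0,0,0,0.08,-1],[0,0,0,0,0,0.18,-1],[0,0,0,0,0,0.28,-1],[0,0,0,0,0,0.38,-1],[0,0,0,0,0,0.5,-1],[0,0,0,-0.25,0,0.5,-1],[0,0,0,-0.35,0,0.5,-1],[0,0,0,-0.45,0,0.5,-1],[0,0,0,-0.45,0,0.5,-1],[0,0,0,-0.45,0,0.5,-1]]'
python3 - <<'E'
from h import *
for n in('scene','top'):
    im,d=grab(n)
    if n=='scene': cv2.imwrite('pics/end.png',cv2.resize(im[130:350,140:400],None,fx=2.6,fy=2.6,interpolation=2))
E
python3 m.py | sed '/---/,$d'
```

```text
time: 18.1
eef_pos: [0.4037, -0.1381, 0.2674]
tool_rot: [-0.079, 0.997, 0.0, 0.0]
wrist_force: [0.6, -0.4, -0.3]
gripper_width: 0.0918
grip_force: 0.0
top
pad 4458 med [ 0.6233 -0.1309  0.004 ] z [-0.001  0.008] rect [ 633.5 -139.4] [246.6 126.4] 8.6
orange top 237 med [ 0.6328 -0.1375  0.064 ] z [0.057 0.067] rect [ 634.9 -138.4] [45.8 23.7] 8.4
orange 343 med [ 0.6311 -0.1352  0.063 ] z [0.02  0.067] rect [ 640.8 -137.5] [58.7 23.7] 8.4
red 50 med [ 0.5371 -0.1533  0.015 ] z [0.011 0.018] rect [ 537.6 -154.2] [14.1 17.5] 8.7
blade 689 med [ 0.6117 -0.1371  0.0106] z [0.007 0.02 ] rect [ 639.2 -172. ] [209.8  93.4] 9.4
copper 135 med [0.6165 0.1579 0.1345] z [0.101 0.138] rect [616.5 157.9] [ 9.1 58.6] 7.8
blue 363 med [0.6395 0.1575 0.1118] z [0.09  0.117] rect [630.9 158.4] [40.  65.2] 6.9
base 2112 med [0.597  0.1467 0.0135] z [-0.002  0.017] rect [644.8 162.8] [173.8 139. ] 7.0
scene
pad 3170 med [ 0.6552 -0.1584  0.0038] z [-0.     0.007] rect [ 628.  -137.4] [248.9 127.9] 8.6
orange top 244 med [ 0.6367 -0.1427  0.0634] z [0.055 0.067] rect [ 634.  -139.9] [47.2 27.6] 10.1
ora
[... 227 characters left out ...]
0.007 0.029] rect [615.  -98.4] [205.6 162.2] 22.9
copper 35 med [0.6161 0.1608 0.1343] z [0.131 0.138] rect [614.9 157.4] [10.4 57.1] 7.4
blue 348 med [0.6506 0.1451 0.1039] z [0.081 0.115] rect [634.6 156.9] [51.3 76.5] 9.2
base 4258 med [6.002e-01 1.822e-01 3.000e-04] z [-0.004  0.023] rect [562.2 249.1] [237.1 415.2] 32.2
beaker 234 med [ 0.6777 -0.0087  0.0403] z [0.012 0.052] rect [668.8  -8.2] [41.7 42.2] 58.2
beaker s 406 med [ 0.6705 -0.0147  0.0368] z [0.012 0.051] rect [667.7  -9.3] [42.4 46.1] 58.7
marker 500 med [ 0.4682 -0.0083  0.0144] z [0.    0.018] rect [471.4  -9.3] [137.   21.7] 9.7
pip 685 med [ 0.8568 -0.0106  0.0192] z [0.005 0.034] rect [813.5 -15.9] [272.7  85.8] 6.8
```

View pics/end.png

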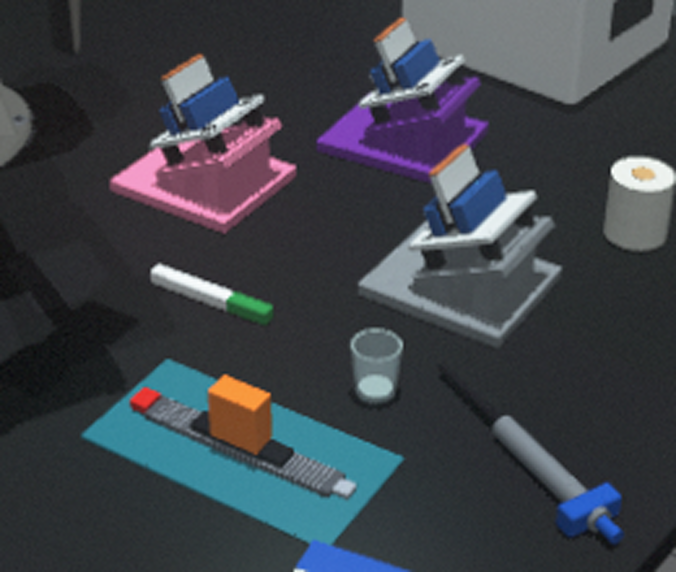

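The file lies flat and centred on its pad, from (145,398) to (345,488). The beaker, marker and pipette have not moved, and the stand is back at rest.

```bash
python3 -c "
from rig import bot
print(bot.job_done())"
```

```text
the job is handed in; nothing more can be done
None
```

The job is handed in: I gave the grey stand's edge three forward strokes of about 156 mm at roughly 5–6 mm press, lifted clear after each, and laid the file back flat on its pad; the beaker, pipette and marker show no movement in the final images.

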